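# Find the stamped sherd crate and push it into the dispatch lane

### The job

One of the two empty plywood crates standing on either side of the taped dispatch lane carries the store's round stamp on its underside. With the fingertips alone, never gripping or lifting a crate, tip both crates over towards the robot so that they lie on their sides with their undersides facing the far side of the bench; then push the stamped one sideways, as it lies, until it is wholly between the two tapes with its underside still facing away from the robot. Leave the other crate where it was tipped and do not disturb anything else.

Things in the scene. Friction and masses are not known exactly. Their poses are not given: they have to be found in the camera images.
- crate_a: One of two like plywood crates, empty, open-topped, upright at the start, stamped or not: 80 deep (x) x 130 wide (y) x 125 mm high (z), boards 8 mm, 0.25-0.5 kg. +-y ends are solid; +-x sides have 3 slats, gaps 8.5 mm, the top slat 89-125 mm up. Origin: centre of the underside; z to the mouth, -x the side nearer the robot (yaw within 0.25 rad). Lying tipped it is 80 mm high, 125 mm long, mouth to the robot, own x up.
- crate_b: The other plywood crate, empty, open-topped, upright at the start, stamped or not: 80 deep (x) x 130 wide (y) x 125 mm high (z), boards 8 mm, 0.25-0.5 kg. +-y ends are solid; +-x sides have 3 slats, gaps 8.5 mm, the top slat 89-125 mm up. Origin: centre of the underside; z to the mouth, -x the side nearer the robot (yaw within 0.25 rad). Lying tipped it is 80 mm high, 125 mm long, mouth to the robot, own x up.
- crate_a_heel (a point): Middle of crate_a's near bottom edge (own -x, on the underside), which stays on the bench. Pulled towards the robot by the top 20 mm of its far side, the crate tips about this edge and, its centre of mass 50-55 mm up, falls over by itself beyond about 40 degrees; pulled or pushed lower it slides (friction on the bench 0.5-0.7).
- crate_b_heel (a point): The same point of crate_b, which behaves alike.
- crate_a_mouth (a point): Centre of crate_a's open mouth, level with the rim, 125 mm from its origin along its own z.
- crate_b_mouth (a point): The same point of crate_b.
- stamp (a point): Centre of the round dark burnt-in stamp (58 mm across, a jar within a ring) in the middle of the underside of the stamped crate: it lies at that crate's origin. The other crate's underside is bare.
- lane: The dispatch lane marked on the bench between the crates: two parallel strips of grey tape, 24 mm wide, flat, 560 mm long, running away from the robot, 200 mm apart between their inner edges. Origin: middle of the lane, on the bench; x along the lane away from the robot, y across it to the left.
- queued_crate: A crate of the same kind already waiting in the far half of the lane, lying on its side with its own stamp facing the far side of the bench. Not to be moved. 125 mm along its x, 130 mm wide, 80 mm high; origin: centre of its underside as it lies.
- bottle: White square plastic bottle 70 x 70 x 161 mm, standing beyond the crates on the left. Not to be moved. Origin: centre of its underside.
- bowl: White ceramic bowl 100 mm across, 45 mm high, beyond the crates on the right. Not to be moved. Origin: centre of its underside.
- brush: Wooden-handled brush lying on the bench on the far right. Not to be moved. Origin: its middle, on the bench.
Things that resemble listed ones, but are neither listed nor needed, are in the scene too. What is shaped like the crate_b but blue is not meant.

How it is judged:
On the way, in this order (a step that is already met when the one before it is completed fails the run):
1. one of the crates lies on its near side, underside facing the far side of the bench (((angle between crate_a's own z axis and vertical between 1.45 and 1.7 rad and height (world z) of crate_a_heel below 0.015 m and z of queued_crate in the frame of crate_a below 0 m) or (angle between crate_b's own z axis and vertical between 1.45 and 1.7 rad and height (world z) of crate_b_heel below 0.015 m and z of queued_crate in the frame of crate_b below 0 m))), for 0.2 s.
2. both crates lie so, before either has been pushed away (near bottom edges within 80 mm of where they started) (angle between crate_a's own z axis and vertical between 1.45 and 1.7 rad and height (world z) of each of crate_a_heel, crate_b_heel below 0.015 m and z of queued_crate in the frame of crate_a below 0 m and angle between crate_b's own z axis and vertical between 1.45 and 1.7 rad and z of queued_crate in the frame of crate_b below 0 m and distance of each of crate_a_heel, crate_b_heel from where it was at the start of the episode below 0.08 m), for 0.2 s.
At the end, for the whole second after the job is handed in: The stamped crate lies at rest on its near side, underside away from the robot, wholly between the tapes (underside and mouth centres within 40 mm of the centre line); the other lies tipped likewise, near edge within 80 mm of its start; queued crate, bottle, bowl, brush moved under 20 mm (angle between crate_a's own z axis and vertical between 1.45 and 1.7 rad and height (world z) of each of crate_a_heel, crate_b_heel below 0.015 m and z of queued_crate in the frame of crate_a below 0 m and y of crate_a in the frame of lane between -0.04 and 0.04 m and y of crate_a_mouth in the frame of lane between -0.04 and 0.04 m and x of crate_a in the frame of lane below 0.28 m and x of crate_a_mouth in the frame of lane above -0.28 m and angle between crate_b's own z axis and vertical between 1.45 and 1.7 rad and z of queued_crate in the frame of crate_b below 0 m and distance of crate_b_heel from where it was at the start of the episode below 0.08 m and linear speed of each of crate_a, crate_b below 0.01 m/s and angular speed of each of crate_a, crate_b below 0.1 rad/s and distance of each of queued_crate, bottle, bowl, brush from where it was at the start of the episode below 0.02 m); the robot touches nothing.
It fails at once if a crate is lifted, or tipped any other way than towards the robot (its near bottom edge rises more than 30 mm off the bench) (height (world z) of any of crate_a_heel, crate_b_heel above 0.03 m).
It fails at once if a crate is gripped or struck hard (more than 30 N from the fingers) (contact force between the fingers and crate_a above 30 N or contact force between the fingers and crate_b above 30 N).
It fails at once if the queued crate, bottle, bowl or brush is moved by more than 20 mm (distance of any of queued_crate, bottle, bowl, brush from where it was at the start of the episode above 0.02 m).
It also fails if it takes over 66 s, if anything falls off the work surface, if the arm or the gripper's body presses on something with over 40 N, if the wrist force passes 120 N, or if a joint passes its speed limit or range.

### The arm

A 7-joint arm with a two-finger parallel gripper is mounted at the origin on the work surface. World frame = base frame: x ahead of the robot, y to its left, z up, the work surface at z = 0. Lengths are in m, angles in rad, forces in N, time in s.
With the tool pointing down it reaches from about 0.35 to 0.9 m from the base axis. Payload 19.9 kg.
Tool frame: the origin (TCP) lies on the centre line of the jaws, within the pads' length; the fingertips stand 11 mm ahead of it and the grasp point (between the pads) lies 8 mm behind it (bot.tip_reach is the distance from the TCP to the fingertips, in m); z points along the fingers, y is the line along which they close (so a half turn about z gives the same grasp; the last joint's range is limited). The gripper opens to 85 mm and grips with 20 to 120 N. Pads are 22 mm wide; open, the fingers measure 114 mm over their backs; the gripper's body (76 mm by 85 mm) begins 54 mm behind the grasp point. The pads swing forward as they close: fully open they stand 13 mm farther back than shut.
Start: joints at [-1.26, 0.417, -0.01, 1.614, 0.005, 1.111, -0.053], TCP at [0.215, 0.587, 0.242] pointing down, gripper open.
Joint ranges: [-2.81, 2.81], [-0.39, 2.02], [-1.27, 1.25], [0.06, 2.57], [-1.19, 4.33], [0.19, 2], [-2.82, 2.82]. Speed limits (rad/s): [1.89, 1.89, 2.39, 2.39, 3.01, 3.01, 3.01].

### API

Orientations are given as a rotation vector (axis times angle).
In Python, from workcell import bot gives the robot as it stands.
- The arm moves only by the shell command python3 -m creep 'ROWS' [FORCE]. ROWS is JSON, a list of rows, each an object of numbers: "x", "y", "z": the shift along the tool's x, y, z in m; "ax", "ay", "az": the turn, a rotation vector about the tool's x, y, z in rad; "jaw": the finger opening in m, from 0 to 0.0854. In form: [{"x": .., "y": .., "z": .., "ax": .., "ay": .., "az": .., "jaw": ..}, ...]. A call has 1 to 20 rows; each row is the pose to reach, as a shift and turn from the pose commanded when the call began, along the tool's axes at that moment; what a row does not reach only later rows make up. A row lasts 1/8 s, in which the tool goes at most 62.5 mm and 10.7 degrees, less where a joint would pass 70% of its speed; a pose out of reach is approached as far as the arm can. A call with a gripper value outside its range is refused whole. The fingers move at their own pace and stop on an object; FORCE is the grip in N (left out, the last holds). Time passes only in rows, so rows that repeat a pose let the fingers close. It gives the time, the measured TCP pose, the force, the opening and the grip force at its end, in the units of the state.
- bot.sense(): the state, without advancing time (a new reading comes with each control period).
- bot.snapshot(name): name is "side" or "top"; returns the picture (480x640x3 uint8, blue, green, red); there is no depth.
- bot.get_calibration(name): a dict with "fx", "fy", "cx", "cy" (pixels), "rvec" (rotation vector, rad) and "tvec" (3), from world to camera coordinates, as OpenCV has them. Camera axes: x right, y down, z forward; pixel columns grow to the right and rows downward; lengths in m; the calibration is good to about 2 mm. A picture is of the moment at which its call begins. get_calibration takes no time and is no camera call.
- bot.hand_in(): hands the job in; it is judged then, once.
Trained networks look in the newest picture that a camera, given by its name, has taken for a name from the list of things; names that differ only in an ending like _2 or _b are one class to them, and where a whole thing is asked for, a point or a joint stands for the part that bears it (a point fixed in the world has none). Each returns a list of dicts, best first, with "conf" (0 to 1); they miss things now and then, are a little off and sometimes report something else, mostly with a low value. They report only what shows in the picture. A call takes as long as a camera call. They do not tell look-alikes from the thing itself.
- bot.silhouettes(camera, query): "pixels" (480x640 bool, what is visible of it) and "pixel" ([column, row] in pixels, amid what is visible of it).
The state is a dict: "clock": time; "joints": joint angles; "joint_velocities": joint speeds; "effort": joint torques, N m; "ee_pos": TCP position; "tool_rot": TCP orientation; "force": force on the tool from outside, world axes, zero at the start; "moment": the same for the moment, N m; "width": finger opening in m; "grasp_force": force on a finger pad.
Only numpy, scipy, OpenCV 4.12 (cv2) and the standard library are available. Lean on these libraries where they do the work, as an engineer would, in place of code of your own. Each camera call takes 0.05 s, during which the arm holds its last target. There are 200 camera calls.

## Working session

There is one attempt and no reset: what is moved stays moved. The work goes in short steps, Python scripts to look and compute and a shell command to move; the robot and the scene stay as the last step left them, time stands still between calls to the robot, and variables do not carry over. Pictures are saved under pics/ and viewed, at most 10 in all, crops included, and the job is handed in when it is done.

```bash
mkdir -p pics; cat > h.py <<'E'
import numpy as np,cv2
from workcell import bot
def cal(n):
    c=bot.get_calibration(n);K=np.array([[c['fx'],0,c['cx']],[0,c['fy'],c['cy']],[0,0,1.]])
    return K,np.array(c['rvec'],float),np.array(c['tvec'],float)
def back(n,uv,z):
    K,r,t=cal(n);R=cv2.Rodrigues(r)[0];uv=np.atleast_2d(uv).astype(float)
    d=np.c_[uv,np.ones(len(uv))]@np.linalg.inv(K).T@R;o=-R.T@t
    return o+d*((z-o[2])/d[:,2])[:,None]
def proj(n,p):
    K,r,t=cal(n);return cv2.projectPoints(np.atleast_2d(p).astype(float),r,t,K,None)[0][:,0]
E
python3 - <<'E'
from h import *
a=bot.snapshot("top");b=bot.snapshot("side")
cv2.imwrite("pics/top0.png",a);cv2.imwrite("pics/side0.png",b)
for n in("top","side"):
    K,r,t=cal(n);print(n,-cv2.Rodrigues(r)[0].T@t,K[0,0])
for n,zz in(("top",.125),("side",.06)):
  for q in("crate_a","lane","queued_crate","bottle","bowl","brush"):
    for s in bot.silhouettes(n,q)[:4]:
      ys,xs=np.where(s['pixels']);
      print(n,q,round(s['conf'],2),np.round(s['pixel']),xs.min(),xs.max(),ys.min(),ys.max(),len(xs),back(n,s['pixel'],zz)[0].round(3))
s=bot.sense();print(s['clock'],s['ee_pos'],s['tool_rot'],s['width'])
E
```

```text
top [ 0.30159598 -0.00760025  1.2267201 ] 440.16740973958395
side [ 1.05731706 -0.69993773  0.93925693] 465.91086327771006
top crate_a 0.82 [152. 175.] 119 182 139 205 2243 [0.64  0.393 0.125]
top crate_a 0.64 [410. 238.] 379 440 214 259 2092 [ 0.498 -0.274  0.125]
top crate_a 0.6 [206. 226.] 176 236 206 247 2196 [0.512 0.245 0.125]
top lane 0.58 [261. 216.] 255 344 119 311 3136 [0.541 0.108 0.125]
top queued_crate 0.58 [298. 162.] 272 321 138 190 2494 [0.688 0.02  0.125]
top bottle 0.79 [228. 155.] 214 246 133 174 1081 [0.701 0.201 0.125]
top bowl 0.58 [395. 165.] 377 411 149 182 912 [ 0.692 -0.236  0.125]
top brush 0.73 [451. 208.] 426 482 181 224 678 [ 0.581 -0.382  0.125]
top brush 0.49 [411. 240.] 378 441 214 260 2239 [ 0.492 -0.275  0.125]
side crate_a 0.87 [253. 315.] 218 287 275 353 3688 [ 0.506 -0.283  0.06 ]
side crate_a 0.87 [379. 200.] 359 406 169 232 2159 [0.51  0.252 0.06 ]
side crate_a 0.7 [456. 190.] 426 481 167 216 2186 [0.671 0.435 0.06 ]
side crate_a 0.7 [306. 162.] 285 329 141 189 1933 [0.205 0.278 0.06 ]
side lane 0.7 [344. 299.] 249 469 211 354 2636 [ 0.649 -0.117  0.06 ]
side queued_crate 0.7 [394. 282.] 363 431 247 318 3203 [0.715 0.002 0.06 ]
side bottle 0.79 [437. 235.] 419 454 204 262 1518 [0.719 0.218 0.06 ]
side bottle 0.62 [382. 199.] 360 405 169 232 2137 [0.513 0.262 0.06 ]
side bottle 0.32 [254. 315.] 217 287 275 354 3697 [ 0.509 -0.283  0.06 ]
side bowl 0.86 [334. 356.] 312 356 337 378 1455 [ 0.724 -0.258  0.06 ]
side bowl 0.38 [344. 299.] 249 469 212 353 2335 [ 0.649 -0.117  0.06 ]
side brush 0.88 [247. 396.] 237 258 359 450 1308 [ 0.639 -0.438  0.06 ]
0.7 [0.21534142 0.58671939 0.242256  ] [ 5.49725661e-01  3.09310815e+00 -1.18467189e-04] 0.0853481981927708
```

View pics/top0.png

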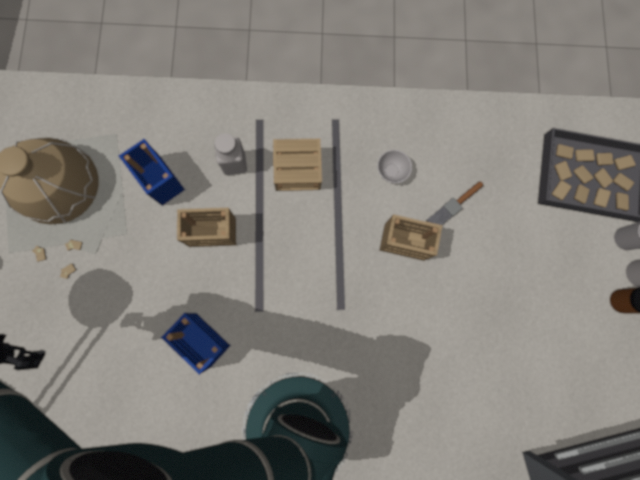

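View pics/side0.png

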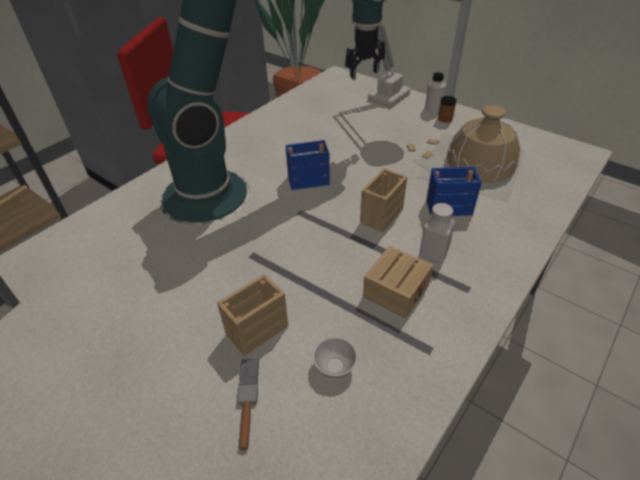

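The pictures show the two plywood crates at top px (206,226) on the left and (411,238) on the right. The lane tapes are at columns ~260 and ~338, with the queued crate at (298,162). The blue crates are decoys. I'll fit box models to the silhouettes and lines to the tapes.

```bash
cat >> h.py <<'E'
from scipy.optimize import minimize
def corners(p,dims):
    x,y,w=p;L,W,H=dims;c,s=np.cos(w),np.sin(w)
    q=np.array([[i*L/2,j*W/2,k*H] for i in(-1,1) for j in(-1,1) for k in(0,1)])
    return np.c_[x+c*q[:,0]-s*q[:,1],y+s*q[:,0]+c*q[:,1],q[:,2]]
def fit(masks,p0,dims):
    # masks {cam: bool}; box L(x) W(y) H standing at p=(x,y,yaw); maximise IoU (filled hull of mask)
    S=4;M={}
    for n,m in masks.items():
        h=cv2.convexHull(np.argwhere(m)[:,::-1].astype(np.int32));g=np.zeros((480*S,640*S),np.uint8)
        cv2.fillConvexPoly(g,h*S+S//2,1);M[n]=g
    def cost(p):
        c=0
        for n,g in M.items():
            h=cv2.convexHull(((proj(n,corners(p,dims))+.5)*S).astype(np.float32)).astype(np.int32)
            r=np.zeros_like(g);cv2.fillConvexPoly(r,h,1);c+=1-(r&g).sum()/(r|g).sum()
        return c/len(M)
    best=min((minimize(cost,[p0[0],p0[1],w],method='Nelder-Mead',options=dict(initial_simplex=np.array([p0[0],p0[1],w])+np.array([[0,0,0],[.02,0,0],[0,.02,0],[0,0,.15]]),xatol=2e-4,fatol=1e-4)) for w in(p0[2]-.12,p0[2]+.12)),key=lambda r:r.fun)
    return best.x.round(4),round(best.fun,3)
def near(n,q,uv,r=25):
    l=[s for s in bot.silhouettes(n,q) if np.hypot(*(np.array(s['pixel'])-uv))<r]
    return l[0]['pixels'] if l else None
E
python3 - <<'E'
from h import *
a=bot.snapshot("top");bot.snapshot("side")
for nm,q,t,s,p0,d in(("left","crate_a",(206,226),(380,200),(.5,.25,0),(.08,.13,.125)),("right","crate_a",(410,238),(253,315),(.48,-.27,-.1),(.08,.13,.125)),("queued","queued_crate",(298,162),(394,282),(.69,.01,0),(.125,.13,.08)),("bottle","bottle",(228,155),(437,235),(.7,.2,0),(.07,.07,.161))):
    m={k:v for k,v in(("top",near("top",q,t)),("side",near("side",q,s))) if v is not None}
    print(nm,list(m),fit(m,p0,d))
    for k in m: print('  ',k,fit({k:m[k]},p0,d))
s=[s for s in bot.silhouettes("top","bowl")][0];print("bowl",back("top",s['pixel'],.04))
m=bot.silhouettes("top","lane")[0]['pixels'];ys,xs=np.where(m)
for sel in(xs<300,xs>=300):
    P=back("top",np.c_[xs,ys][sel],0);vx,vy,x0,y0=cv2.fitLine(P[:,:2].astype(np.float32),cv2.DIST_HUBER,0,.01,.01).ravel()
    print("tape",len(P),"x",P[:,0].min(),P[:,0].max(),"y at .4,.7",[y0+(x-x0)*vy/vx for x in(.4,.7)])
# dark-grey tape directly
g=a.max(2)
for r in(125,200,215,300,305,308,311,314):print(r,np.where(g[r,240:360]<110)[0]+240)
E
```

```text
left ['top', 'side'] (array([0.5205, 0.256 , 0.0653]), np.float64(0.032))
   top (array([0.5198, 0.2553, 0.0455]), np.float64(0.041))
   side (array([0.5209, 0.2543, 0.0749]), np.float64(0.023))
right ['side'] (array([ 0.5083, -0.2832, -0.1906]), np.float64(0.01))
   side (array([ 0.5083, -0.2832, -0.1906]), np.float64(0.01))
queued ['top', 'side'] (array([0.7118, 0.0246, 0.0601]), np.float64(0.019))
   top (array([0.7118, 0.0247, 0.072 ]), np.float64(0.022))
   side (array([0.7118, 0.0252, 0.0561]), np.float64(0.013))
bottle ['top'] (array([0.7141, 0.2013, 0.389 ]), np.float64(0.244))
   top (array([0.7141, 0.2013, 0.389 ]), np.float64(0.244))
bowl [[ 0.72197909 -0.24557573  0.04      ]]
tape 1554 x 0.30292385062841887 0.8616340822450068 y at .4,.7 [np.float32(0.11923479), np.float32(0.13449222)]
tape 1583 x 0.31420830072339784 0.8714018449808731 y at .4,.7 [np.float32(-0.104220316), np.float32(-0.08993948)]
125 [256 257 258 259 260 261 262 332 333 334 335 336 337 338]
200 [256 257 258 259 260 261 262 334 335 336 337 338 339 340]
215 [254 255 256 257 258 259 260 261 262 335 336 337 338 339 340 341]
300 [256 257 258 259 260 261 262 337 338 339 340 341 342 343]
305 [256 257 258 259 260 261 262 337 338 339 340 341 342 343 344]
308 [254 255 256 257 258 259 260 261 262 337 338 339 340 341 342 343]
311 [253 254 255 256 257 258 259 260 261 262 263]
314 []
```

```bash
cat >> h.py <<'E'
from scipy.spatial.transform import Rotation as Ro
def rel(x,y,z,yaw):
    # shift along tool axes and rotvec to reach pos with tool down, tool y along crate y (yaw)
    s=bot.sense();R=Ro.from_rotvec(s['tool_rot']);c,sn=np.cos(yaw),np.sin(yaw)
    T=Ro.from_matrix(np.array([[-c,-sn,0],[-sn,c,0],[0,0,-1.]]))
    d=R.inv().apply(np.array([x,y,z])-s['ee_pos']);print(np.round(s['ee_pos'],4),s['clock'],"shift",d.round(4),"turn",(R.inv()*T).as_rotvec().round(4))
E
python3 -c "
from h import *
print(bot.tip_reach);rel(.5924,.2603,.242,.062)"
```

```text
0.011
[0.2154 0.5867 0.2423] 1.3 shift [-4.664e-01 -1.765e-01  3.000e-04] turn [-1.000e-04  0.000e+00 -4.138e-01]
```

```bash
python3 -m creep '[{"x":-0.04,"y":-0.015,"az":-0.05,"jaw":0.03},{"x":-0.095,"y":-0.036,"az":-0.1,"jaw":0.03},{"x":-0.15,"y":-0.057,"az":-0.15,"jaw":0.03},{"x":-0.205,"y":-0.078,"az":-0.2,"jaw":0.03},{"x":-0.26,"y":-0.099,"az":-0.25,"jaw":0.03},{"x":-0.315,"y":-0.12,"az":-0.3,"jaw":0.03},{"x":-0.37,"y":-0.14,"az":-0.35,"jaw":0.03},{"x":-0.425,"y":-0.161,"az":-0.4,"jaw":0.03},{"x":-0.466,"y":-0.1765,"az":-0.414,"jaw":0.03},{"x":-0.466,"y":-0.1765,"az":-0.414,"jaw":0.03},{"x":-0.466,"y":-0.1765,"az":-0.414,"jaw":0.03}]'; python3 - <<'E'
from h import *
rel(.5924,.2603,.115,.062);s=bot.sense();print(s['width'],s['force'])
cv2.imwrite("pics/s1.png",bot.snapshot("side")[120:300,300:540].repeat(3,0).repeat(3,1))
E
```

```text
[0.2154 0.5867 0.2423] 1.3 shift [-0.4664 -0.1765  0.1273] turn [-1.000e-04  0.000e+00 -4.138e-01]
0.08513840927395798 [-0.65535147  0.33542002 -0.72352289]validation failed for argument at $[0]...
```

View pics/s1.png

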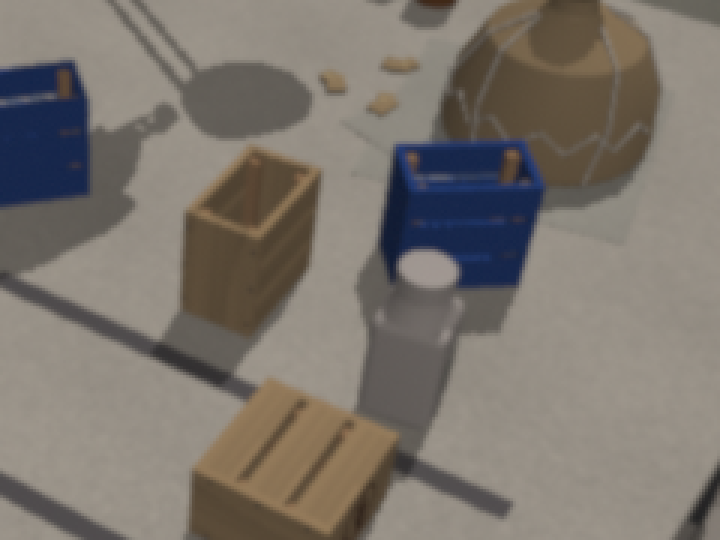

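The call was refused, so nothing moved and the left crate still stands (crop centre ~(250,240)). Every row probably needs all seven keys.

```bash
python3 -m creep '[{"x":-0.04,"y":-0.015,"z":0,"ax":0,"ay":0,"az":-0.05,"jaw":0.03},{"x":-0.095,"y":-0.036,"z":0,"ax":0,"ay":0,"az":-0.1,"jaw":0.03},{"x":-0.15,"y":-0.057,"z":0,"ax":0,"ay":0,"az":-0.15,"jaw":0.03},{"x":-0.205,"y":-0.078,"z":0,"ax":0,"ay":0,"az":-0.2,"jaw":0.03},{"x":-0.26,"y":-0.099,"z":0,"ax":0,"ay":0,"az":-0.25,"jaw":0.03},{"x":-0.315,"y":-0.12,"z":0,"ax":0,"ay":0,"az":-0.3,"jaw":0.03},{"x":-0.37,"y":-0.14,"z":0,"ax":0,"ay":0,"az":-0.35,"jaw":0.03},{"x":-0.425,"y":-0.161,"z":0,"ax":0,"ay":0,"az":-0.4,"jaw":0.03},{"x":-0.466,"y":-0.1765,"z":0,"ax":0,"ay":0,"az":-0.414,"jaw":0.03},{"x":-0.466,"y":-0.1765,"z":0,"ax":0,"ay":0,"az":-0.414,"jaw":0.03},{"x":-0.466,"y":-0.1765,"z":0,"ax":0,"ay":0,"az":-0.414,"jaw":0.03}]'; python3 - <<'E'
from h import *
rel(.5924,.2603,.115,.062);s=bot.sense();print(s['width'],s['force'])
E
```

```text
clock: 2.72
ee_pos: [0.5916, 0.261, 0.2421]
tool_rot: [0.098, -3.14, -0.0]
force: [-0.7, 0.5, 0.5]
width: 0.0302
grasp_force: 0.0
[0.5916 0.261  0.2421] 2.725 shift [-0.0008 -0.0008  0.1271] turn [ 0.0002 -0.0005  0.0005]
0.030173886813839715 [-0.66682469  0.459131    0.45703459]
```

```bash
python3 -m creep '[{"x":0,"y":0,"z":0.05,"ax":0,"ay":0,"az":0,"jaw":0.03},{"x":0,"y":0,"z":0.1,"ax":0,"ay":0,"az":0,"jaw":0.03},{"x":0,"y":0,"z":0.127,"ax":0,"ay":0,"az":0,"jaw":0.03},{"x":0,"y":0,"z":0.127,"ax":0,"ay":0,"az":0,"jaw":0.03}]'; python3 - <<'E'
from h import *
cv2.imwrite("pics/s2.png",bot.snapshot("side")[100:280,300:540].repeat(3,0).repeat(3,1))
E
```

```text
clock: 3.22
ee_pos: [0.5902, 0.2613, 0.1137]
tool_rot: [0.101, -3.137, 0.002]
force: [0.0, -0.1, 0.1]
width: 0.0304
grasp_force: 0.0
```

View pics/s2.png

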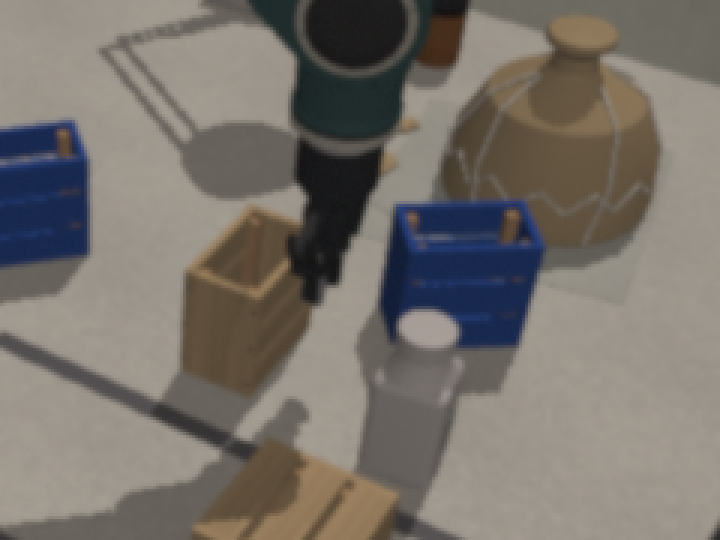

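Fingertips (crop ~(315,300)) hang just behind the far rim of the left crate. Now I'll pull it over along the arc.

```bash
python3 -m creep '[{"x":0.008,"y":0,"z":-0.006,"ax":0,"ay":0,"az":0,"jaw":0.03},{"x":0.014,"y":0,"z":-0.006,"ax":0,"ay":0,"az":0,"jaw":0.03},{"x":0.019,"y":0,"z":-0.007,"ax":0,"ay":0,"az":0,"jaw":0.03},{"x":0.024,"y":0,"z":-0.010,"ax":0,"ay":0,"az":0,"jaw":0.03},{"x":0.030,"y":0,"z":-0.014,"ax":0,"ay":0,"az":0,"jaw":0.03},{"x":0.038,"y":0,"z":-0.018,"ax":0,"ay":0,"az":0,"jaw":0.03},{"x":0.046,"y":0,"z":-0.021,"ax":0,"ay":0,"az":0,"jaw":0.03},{"x":0.054,"y":0,"z":-0.024,"ax":0,"ay":0,"az":0,"jaw":0.03},{"x":0.062,"y":0,"z":-0.027,"ax":0,"ay":0,"az":0,"jaw":0.03},{"x":0.070,"y":0,"z":-0.029,"ax":0,"ay":0,"az":0,"jaw":0.03}]'; python3 - <<'E'
from h import *
cv2.imwrite("pics/s3.png",bot.snapshot("side")[100:280,300:540].repeat(3,0).repeat(3,1))
E
```

```text
clock: 4.53
ee_pos: [0.5215, 0.256, 0.1444]
tool_rot: [0.098, -3.14, 0.0]
force: [0.9, -0.1, 0.6]
width: 0.03
grasp_force: 0.4
```

View pics/s3.png

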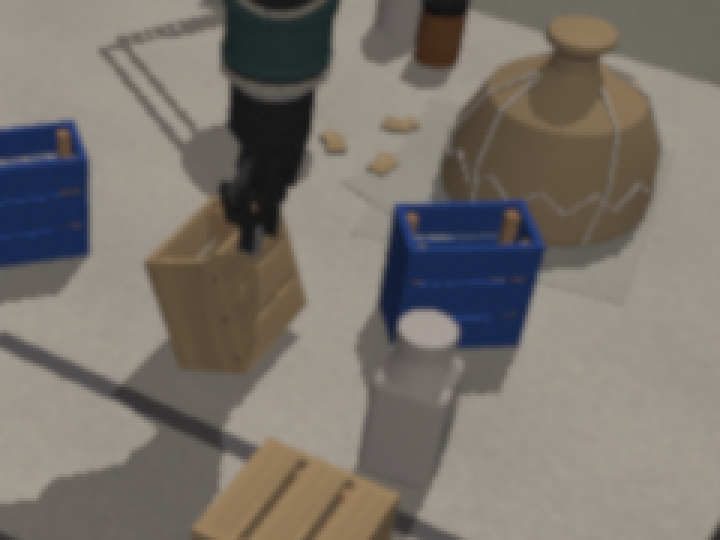

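The left crate (crop ~(230,290)) is tipping about its near edge, roughly 20° over, with the tips against its top slat. I'll continue.

```bash
python3 -m creep '[{"x":0.008,"y":0,"z":-0.001,"ax":0,"ay":0,"az":0,"jaw":0.03},{"x":0.016,"y":0,"z":-0.002,"ax":0,"ay":0,"az":0,"jaw":0.03},{"x":0.024,"y":0,"z":-0.002,"ax":0,"ay":0,"az":0,"jaw":0.03},{"x":0.032,"y":0,"z":-0.002,"ax":0,"ay":0,"az":0,"jaw":0.03},{"x":0.040,"y":0,"z":-0.002,"ax":0,"ay":0,"az":0,"jaw":0.03},{"x":0.048,"y":0,"z":-0.001,"ax":0,"ay":0,"az":0,"jaw":0.03},{"x":0.054,"y":0,"z":0,"ax":0,"ay":0,"az":0,"jaw":0.03},{"x":0.060,"y":0,"z":0,"ax":0,"ay":0,"az":0,"jaw":0.03},{"x":0.060,"y":0,"z":0,"ax":0,"ay":0,"az":0,"jaw":0.03},{"x":0.060,"y":0,"z":-0.04,"ax":0,"ay":0,"az":0,"jaw":0.03},{"x":0.060,"y":0,"z":-0.09,"ax":0,"ay":0,"az":0,"jaw":0.03},{"x":0.060,"y":0,"z":-0.09,"ax":0,"ay":0,"az":0,"jaw":0.03}]'; python3 - <<'E'
from h import *
cv2.imwrite("pics/s4.png",bot.snapshot("side")[100:400,200:540].repeat(2,0).repeat(2,1))
for s in bot.silhouettes("side","stamp"): print(s['conf'],s['pixel'])
c,n=(.5083,-.2832),-.1906
rel(c[0]+.072*np.cos(n),c[1]+.072*np.sin(n),.235,n)
E
```

```text
clock: 6.08
ee_pos: [0.4639, 0.2531, 0.2378]
tool_rot: [-0.097, 3.135, 0.005]
force: [0.5, -0.3, -0.2]
width: 0.0302
grasp_force: 0.0
0.87 [252.5, 314.4]
[0.4624 0.2524 0.2345] 6.175 shift [-0.0823 -0.5554 -0.0006] turn [0.0004 0.0006 0.2527]
```

View pics/s4.png

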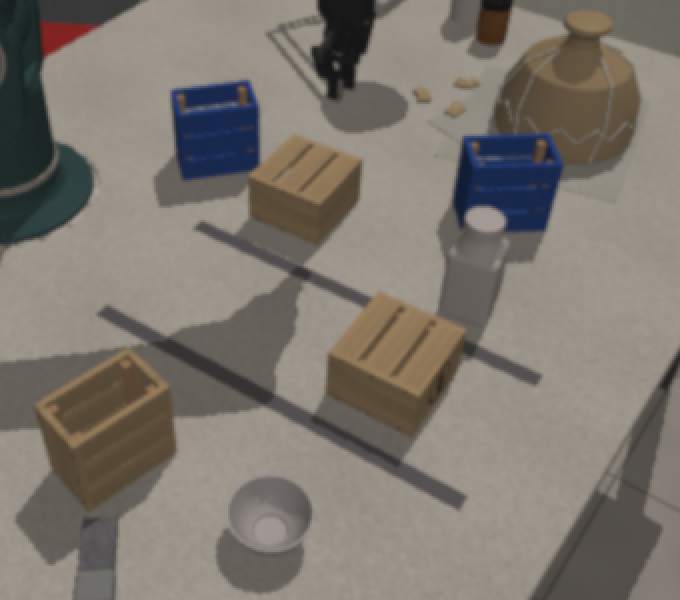

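The left crate lies on its side at crop ~(305,190) and its underside looks bare. The right crate still stands at (105,430). Moving over to it.

```bash
python3 -m creep '[{"x":-0.01,"y":-0.04,"z":0,"ax":0,"ay":0,"az":0.02,"jaw":0.03},{"x":-0.02,"y":-0.1,"z":0,"ax":0,"ay":0,"az":0.05,"jaw":0.03},{"x":-0.03,"y":-0.155,"z":0,"ax":0,"ay":0,"az":0.08,"jaw":0.03},{"x":-0.04,"y":-0.21,"z":0,"ax":0,"ay":0,"az":0.11,"jaw":0.03},{"x":-0.05,"y":-0.265,"z":0,"ax":0,"ay":0,"az":0.14,"jaw":0.03},{"x":-0.06,"y":-0.32,"z":0,"ax":0,"ay":0,"az":0.17,"jaw":0.03},{"x":-0.07,"y":-0.375,"z":0,"ax":0,"ay":0,"az":0.2,"jaw":0.03},{"x":-0.08,"y":-0.43,"z":0,"ax":0,"ay":0,"az":0.23,"jaw":0.03},{"x":-0.082,"y":-0.49,"z":0,"ax":0,"ay":0,"az":0.2527,"jaw":0.03},{"x":-0.082,"y":-0.535,"z":0,"ax":0,"ay":0,"az":0.2527,"jaw":0.03},{"x":-0.082,"y":-0.555,"z":0,"ax":0,"ay":0,"az":0.2527,"jaw":0.03},{"x":-0.082,"y":-0.555,"z":0,"ax":0,"ay":0,"az":0.2527,"jaw":0.03}]'; python3 - <<'E'
from h import *
bot.snapshot("side");m=near("side","crate_a",(253,315))
c=None
if m is not None: c,f=fit({"side":m},(.508,-.283,-.19),(.08,.13,.125));print(c,f)
c=(.5083,-.2832,-.1906);n=c[2]
rel(c[0]+.072*np.cos(n),c[1]+.072*np.sin(n),.115,n)
E
```

```text
clock: 7.68
ee_pos: [0.578, -0.2974, 0.2331]
tool_rot: [-0.301, -3.125, 0.0]
force: [0.3, 0.8, 0.4]
width: 0.0297
grasp_force: 0.0
[ 0.509  -0.2839 -0.1965] 0.018
[ 0.5788 -0.2951  0.2337] 7.775 shift [-0.0006 -0.0018  0.1187] turn [ 0.0007 -0.0009  0.0014]
```

```bash
python3 -m creep '[{"x":0,"y":0,"z":0.05,"ax":0,"ay":0,"az":0,"jaw":0.03},{"x":0,"y":0,"z":0.1,"ax":0,"ay":0,"az":0,"jaw":0.03},{"x":0,"y":0,"z":0.114,"ax":0,"ay":0,"az":0,"jaw":0.03},{"x":0.006,"y":0,"z":0.114,"ax":0,"ay":0,"az":0,"jaw":0.03},{"x":0.012,"y":0,"z":0.114,"ax":0,"ay":0,"az":0,"jaw":0.03},{"x":0.018,"y":0,"z":0.113,"ax":0,"ay":0,"az":0,"jaw":0.03},{"x":0.024,"y":0,"z":0.110,"ax":0,"ay":0,"az":0,"jaw":0.03},{"x":0.030,"y":0,"z":0.106,"ax":0,"ay":0,"az":0,"jaw":0.03},{"x":0.038,"y":0,"z":0.102,"ax":0,"ay":0,"az":0,"jaw":0.03},{"x":0.046,"y":0,"z":0.099,"ax":0,"ay":0,"az":0,"jaw":0.03},{"x":0.054,"y":0,"z":0.096,"ax":0,"ay":0,"az":0,"jaw":0.03},{"x":0.062,"y":0,"z":0.093,"ax":0,"ay":0,"az":0,"jaw":0.03},{"x":0.070,"y":0,"z":0.091,"ax":0,"ay":0,"az":0,"jaw":0.03}]' && python3 -m creep '[{"x":0.008,"y":0,"z":-0.001,"ax":0,"ay":0,"az":0,"jaw":0.03},{"x":0.016,"y":0,"z":-0.002,"ax":0,"ay":0,"az":0,"jaw":0.03},{"x":0.024,"y":0,"z":-0.002,"ax":0,"ay":0,"az":0,"jaw":0.03},{"x":0.032,"y":0,"z":-0.002,"ax":0,"ay":0,"az":0,"jaw":0.03},{"x":0.040,"y":0,"z":-0.002,"ax":0,"ay":0,"az":0,"jaw":0.03},{"x":0.048,"y":0,"z":-0.001,"ax":0,"ay":0,"az":0,"jaw":0.03},{"x":0.054,"y":0,"z":0,"ax":0,"ay":0,"az":0,"jaw":0.03},{"x":0.060,"y":0,"z":0,"ax":0,"ay":0,"az":0,"jaw":0.03},{"x":0.060,"y":0,"z":0,"ax":0,"ay":0,"az":0,"jaw":0.03},{"x":0.060,"y":0,"z":-0.04,"ax":0,"ay":0,"az":0,"jaw":0.03},{"x":0.060,"y":0,"z":-0.09,"ax":0,"ay":0,"az":0,"jaw":0.03},{"x":0.060,"y":0,"z":-0.09,"ax":0,"ay":0,"az":0,"jaw":0.03}]'; python3 - <<'E'
from h import *
im=bot.snapshot("side")
cv2.imwrite("pics/s5.png",cv2.resize(im[130:380,190:450],None,fx=2.4,fy=2.4,interpolation=cv2.INTER_CUBIC))
for s in bot.silhouettes("side","stamp"): print(s['conf'],s['pixel'])
L=[s for s in bot.silhouettes("side","crate_a")]
for s in L: print(s['conf'],s['pixel'])
for q,p in(((350,196),(.42,.25,.06)),((245,320),(.405,-.27,-.19))):
    for s in L:
        if np.hypot(*(np.array(s['pixel'])-q))<25: print(fit({"side":s['pixels']},p,(.125,.13,.08)));break
E
```

```text
clock: 9.4
ee_pos: [0.5091, -0.283, 0.1434]
tool_rot: [-0.299, -3.127, -0.0]
force: [0.5, 0.8, 0.7]
width: 0.0303
grasp_force: 0.4
clock: 10.9
ee_pos: [0.4525, -0.2727, 0.2368]
tool_rot: [0.298, 3.122, -0.003]
force: [-0.0, 0.2, -0.9]
width: 0.0297
grasp_force: 0.0
0.89 [231.9, 295.2]
0.97 [230.1, 293.4]
0.96 [352.7, 194.4]
0.8 [304.8, 164.7]
0.77 [456.2, 189.4]
(array([0.4135, 0.249 , 0.0716]), np.float64(0.021))
```

View pics/s5.png

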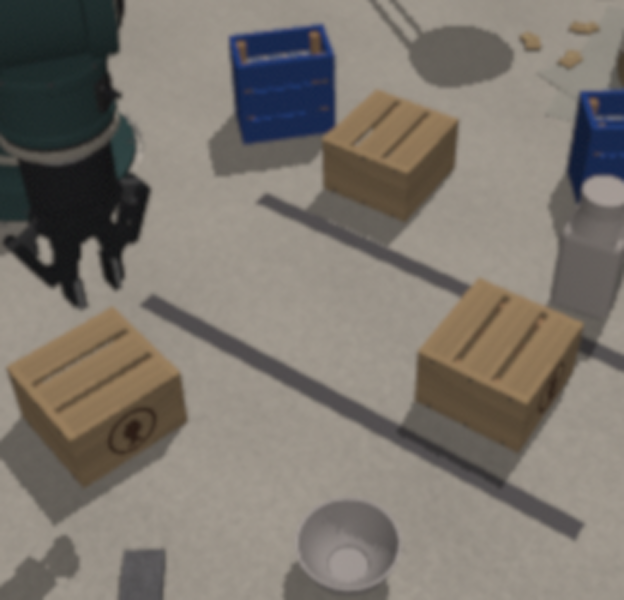

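The stamp is on the right crate (crop ~(133,430)), which now lies tipped. The left one's underside is bare. Next I'll fit its lying pose and plan the push.

```bash
python3 - <<'E'
from h import *
bot.snapshot("top");bot.snapshot("side")
ms=near("side","crate_a",(230,293));mt=near("top","crate_a",(405,270),40)
for k in({"side":ms},{"top":mt},{"side":ms,"top":mt}):
    if all(v is not None for v in k.values()): p,f=fit(k,(.405,-.27,-.19),(.125,.13,.08));print(list(k),p,f)
for s in bot.silhouettes("top","brush")[:2]:
    ys,xs=np.where(s['pixels']);P=back("top",np.c_[xs,ys],.01);print("brush",s['conf'],P.min(0),P.max(0),P[P[:,0].argmin()])
print(bot.sense()['joints'].round(2) if hasattr(bot.sense()['joints'],'round') else bot.sense()['joints'])
rel(.40,-.40,.235,-np.pi/2)
rel(.40,-.40,.235,np.pi/2)
E
```

```text
['side'] [ 0.4048 -0.263  -0.2012] 0.013
['top'] [ 0.4126 -0.2192 -0.1869] 0.449
['side', 'top'] [ 0.4044 -0.2626 -0.194 ] 0.239
brush 0.58 [ 0.66821081 -0.51393064  0.01      ] [ 0.69266893 -0.49004506  0.01      ] [ 0.66821081 -0.49571609  0.01      ]
[ 0.13  0.27  0.42  1.88 -0.13  1.02  1.98]
[ 0.4507 -0.2718  0.2327] 11.3 shift [ 0.0255 -0.1355 -0.0023] turn [-8.0000e-04 -1.0000e-03  1.3802e+00]
[ 0.4507 -0.2718  0.2327] 11.3 shift [ 0.0255 -0.1355 -0.0023] turn [ 1.1000e-03 -8.0000e-04 -1.7614e+00]
```

```bash
python3 -c "
from h import *
rel(.413,-.385,.235,-np.pi/2+.049)"; python3 -m creep '[{"x":0.005,"y":-0.02,"z":0,"ax":0,"ay":0,"az":0.15,"jaw":0.06},{"x":0.008,"y":-0.04,"z":0,"ax":0,"ay":0,"az":0.31,"jaw":0.06},{"x":0.01,"y":-0.06,"z":0,"ax":0,"ay":0,"az":0.47,"jaw":0.06},{"x":0.012,"y":-0.08,"z":0,"ax":0,"ay":0,"az":0.63,"jaw":0.06},{"x":0.014,"y":-0.1,"z":0,"ax":0,"ay":0,"az":0.79,"jaw":0.06},{"x":0.015,"y":-0.118,"z":0,"ax":0,"ay":0,"az":0.95,"jaw":0.06},{"x":0.015,"y":-0.118,"z":0,"ax":0,"ay":0,"az":1.11,"jaw":0.06},{"x":0.015,"y":-0.118,"z":0,"ax":0,"ay":0,"az":1.27,"jaw":0.06},{"x":0.015,"y":-0.118,"z":0,"ax":0,"ay":0,"az":1.331,"jaw":0.06},{"x":0.015,"y":-0.118,"z":0,"ax":0,"ay":0,"az":1.331,"jaw":0.06},{"x":0.015,"y":-0.118,"z":0,"ax":0,"ay":0,"az":1.331,"jaw":0.06}]'; python3 -c "
from h import *
rel(.413,-.385,.035,-np.pi/2+.049)"
```

```text
[ 0.4507 -0.2718  0.2327] 11.3 shift [ 0.0156 -0.1183 -0.0023] turn [-8.0000e-04 -1.0000e-03  1.3312e+00]
clock: 12.68
ee_pos: [0.4138, -0.3848, 0.2332]
tool_rot: [-2.164, -2.277, 0.0]
force: [-0.4, 0.1, 0.0]
width: 0.0601
grasp_force: 0.0
[ 0.4138 -0.3848  0.2332] 12.675 shift [-1.000e-04 -8.000e-04  1.982e-01] turn [-0.0002 -0.0001  0.0019]
```

```bash
python3 -m creep '[{"x":0,"y":0,"z":0.05,"ax":0,"ay":0,"az":0,"jaw":0.06},{"x":0,"y":0,"z":0.1,"ax":0,"ay":0,"az":0,"jaw":0.06},{"x":0,"y":0,"z":0.15,"ax":0,"ay":0,"az":0,"jaw":0.06},{"x":0,"y":0,"z":0.185,"ax":0,"ay":0,"az":0,"jaw":0.06},{"x":0,"y":0,"z":0.198,"ax":0,"ay":0,"az":0,"jaw":0.06},{"x":0,"y":0,"z":0.198,"ax":0,"ay":0,"az":0,"jaw":0.06},{"x":0.01,"y":0,"z":0.198,"ax":0,"ay":0,"az":0,"jaw":0.06},{"x":0.02,"y":0.001,"z":0.198,"ax":0,"ay":0,"az":0,"jaw":0.06},{"x":0.026,"y":0.001,"z":0.198,"ax":0,"ay":0,"az":0,"jaw":0.06},{"x":0.032,"y":0.001,"z":0.198,"ax":0,"ay":0,"az":0,"jaw":0.06},{"x":0.038,"y":0.002,"z":0.198,"ax":0,"ay":0,"az":0,"jaw":0.06},{"x":0.044,"y":0.002,"z":0.198,"ax":0,"ay":0,"az":0,"jaw":0.06},{"x":0.05,"y":0.002,"z":0.198,"ax":0,"ay":0,"az":0,"jaw":0.06},{"x":0.056,"y":0.003,"z":0.198,"ax":0,"ay":0,"az":0,"jaw":0.06},{"x":0.062,"y":0.003,"z":0.198,"ax":0,"ay":0,"az":0,"jaw":0.06},{"x":0.068,"y":0.003,"z":0.198,"ax":0,"ay":0,"az":0,"jaw":0.06},{"x":0.076,"y":0.004,"z":0.198,"ax":0,"ay":0,"az":0,"jaw":0.06},{"x":0.084,"y":0.004,"z":0.198,"ax":0,"ay":0,"az":0,"jaw":0.06},{"x":0.092,"y":0.004,"z":0.198,"ax":0,"ay":0,"az":0,"jaw":0.06},{"x":0.1,"y":0.005,"z":0.198,"ax":0,"ay":0,"az":0,"jaw":0.06}]'; python3 - <<'E'
from h import *
im=bot.snapshot("side")
cv2.imwrite("pics/s6.png",cv2.resize(im[130:380,170:450],None,fx=2.4,fy=2.4,interpolation=cv2.INTER_CUBIC))
rel(.413,-.068,.035,-np.pi/2+.049)
E
```

```text
clock: 15.18
ee_pos: [0.4138, -0.2841, 0.0353]
tool_rot: [-2.166, -2.275, 0.0]
force: [0.3, -1.4, -0.3]
width: 0.0605
grasp_force: 0.0
[ 0.414  -0.2832  0.0352] 15.225 shift [0.2149 0.0098 0.0004] turn [-0.0003 -0.0007  0.0011]
```

View pics/s6.png

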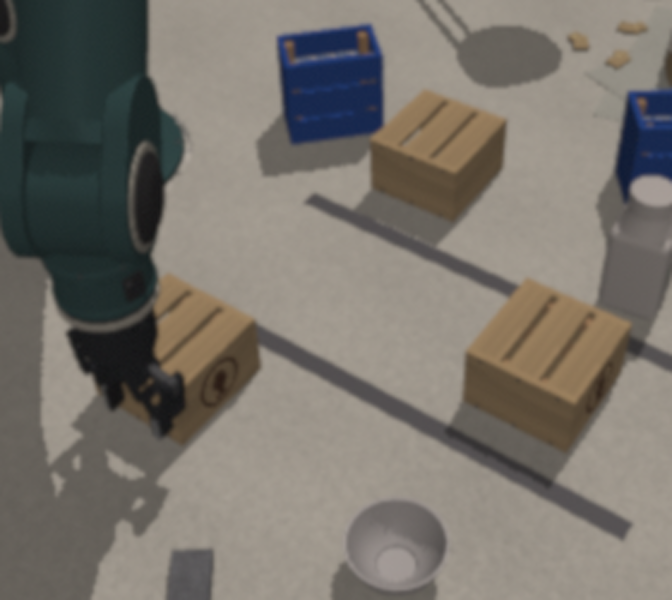

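The stamped crate (crop ~(190,370)) is squared against both fingers and still facing away. I'll push the remaining 0.215 m.

```bash
python3 -m creep '[{"x":0.008,"y":0,"z":0,"ax":0,"ay":0,"az":0,"jaw":0.06},{"x":0.02,"y":0.001,"z":0,"ax":0,"ay":0,"az":0,"jaw":0.06},{"x":0.032,"y":0.001,"z":0,"ax":0,"ay":0,"az":0,"jaw":0.06},{"x":0.044,"y":0.002,"z":0,"ax":0,"ay":0,"az":0,"jaw":0.06},{"x":0.056,"y":0.003,"z":0,"ax":0,"ay":0,"az":0,"jaw":0.06},{"x":0.068,"y":0.003,"z":0,"ax":0,"ay":0,"az":0,"jaw":0.06},{"x":0.08,"y":0.004,"z":0,"ax":0,"ay":0,"az":0,"jaw":0.06},{"x":0.092,"y":0.004,"z":0,"ax":0,"ay":0,"az":0,"jaw":0.06},{"x":0.104,"y":0.005,"z":0,"ax":0,"ay":0,"az":0,"jaw":0.06},{"x":0.116,"y":0.006,"z":0,"ax":0,"ay":0,"az":0,"jaw":0.06},{"x":0.128,"y":0.006,"z":0,"ax":0,"ay":0,"az":0,"jaw":0.06},{"x":0.14,"y":0.007,"z":0,"ax":0,"ay":0,"az":0,"jaw":0.06},{"x":0.152,"y":0.007,"z":0,"ax":0,"ay":0,"az":0,"jaw":0.06},{"x":0.164,"y":0.008,"z":0,"ax":0,"ay":0,"az":0,"jaw":0.06},{"x":0.176,"y":0.008,"z":0,"ax":0,"ay":0,"az":0,"jaw":0.06},{"x":0.188,"y":0.009,"z":0,"ax":0,"ay":0,"az":0,"jaw":0.06},{"x":0.198,"y":0.01,"z":0,"ax":0,"ay":0,"az":0,"jaw":0.06},{"x":0.206,"y":0.01,"z":0,"ax":0,"ay":0,"az":0,"jaw":0.06},{"x":0.212,"y":0.01,"z":0,"ax":0,"ay":0,"az":0,"jaw":0.06},{"x":0.215,"y":0.01,"z":0,"ax":0,"ay":0,"az":0,"jaw":0.06}]' && python3 -m creep '[{"x":0,"y":0,"z":0,"ax":0,"ay":0,"az":0,"jaw":0.06},{"x":-0.015,"y":0,"z":0,"ax":0,"ay":0,"az":0,"jaw":0.06},{"x":-0.04,"y":0,"z":0,"ax":0,"ay":0,"az":0,"jaw":0.06},{"x":-0.06,"y":0,"z":-0.03,"ax":0,"ay":0,"az":0,"jaw":0.06},{"x":-0.1,"y":0,"z":-0.07,"ax":0,"ay":0,"az":0,"jaw":0.06},{"x":-0.15,"y":0,"z":-0.1,"ax":0,"ay":0,"az":0,"jaw":0.06},{"x":-0.2,"y":0,"z":-0.13,"ax":0,"ay":0,"az":0,"jaw":0.06},{"x":-0.2,"y":0,"z":-0.13,"ax":0,"ay":0,"az":0,"jaw":0.06},{"x":-0.2,"y":0,"z":-0.13,"ax":0,"ay":0,"az":0,"jaw":0.06}]'; python3 - <<'E'
from h import *
im=bot.snapshot("side");t=bot.snapshot("top")
cv2.imwrite("pics/end.png",np.hstack([cv2.resize(im,(400,300),interpolation=cv2.INTER_AREA),cv2.resize(t,(400,300),interpolation=cv2.INTER_AREA)]))
L=[(n,s) for n in("side","top") for s in bot.silhouettes(n,"crate_a")]
for n,s in L:
    p=back(n,s['pixel'],.05)[0]
    if abs(p[1])<.35 and .33<p[0]<.6: print(n,round(s['conf'],2),fit({n:s['pixels']},(p[0],p[1],.05),(.125,.13,.08)))
E
```

```text
clock: 17.73
ee_pos: [0.4133, -0.0693, 0.0353]
tool_rot: [2.166, 2.276, -0.0]
force: [0.3, -3.0, -0.7]
width: 0.0602
grasp_force: 0.0
clock: 18.85
ee_pos: [0.4226, -0.2697, 0.165]
tool_rot: [-2.167, -2.274, 0.0]
force: [-0.0, 0.9, -0.7]
width: 0.0602
grasp_force: 0.0
side 0.94 (array([0.3903, 0.0093, 0.056 ]), np.float64(0.021))
side 0.71 (array([0.4139, 0.2482, 0.0787]), np.float64(0.022))
top 0.91 (array([0.3895, 0.0064, 0.0458]), np.float64(0.017))
top 0.64 (array([0.4136, 0.2474, 0.0781]), np.float64(0.026))
```

View pics/end.png

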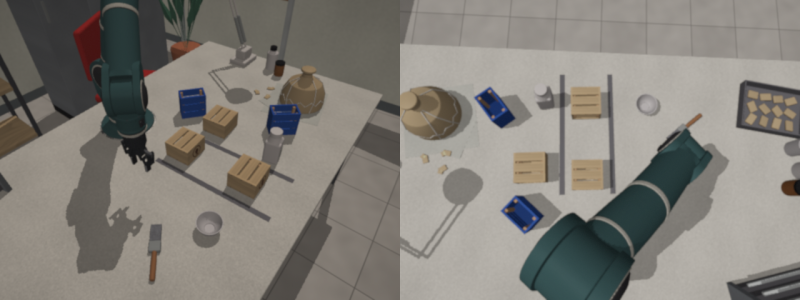

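The stamped crate lies centred between the tapes at (0.390, 0.008), where the lane's centre is y≈0.007. Its mouth is about 19 mm inside the near end of the lane. The other crate and the bystanders look unmoved.

```bash
python3 -c "
from workcell import bot
print(bot.hand_in())"
```

```text
the job is handed in; nothing more can be done
None
```

I tipped both crates towards the robot and pushed the stamped one (the right-hand crate) to the middle of the lane, with its underside facing away; the job was handed in at about 19 s, but the hand-in returned no verdict.

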